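# Try a bayonet lamp in the bench tester and hold it on

## Task

Take the amber lamp out of the wooden block and try it in the blue bench tester: line its two lugs up with the yellow-marked slots, push it down against the spring, and twist it a quarter turn clockwise (seen from above) until the red pointer reaches the green marks. The socket is spring-return, so finish with the lamp still gripped and held fully down and fully turned: do not let go. Leave the other two lamps, the jar and the screwdriver where they are.

Things in the scene. Friction and masses are not known exactly. Their poses are not given: they have to be found in the camera images.
- lamp_amber: Lamp to test, amber dome, 90 mm tall, 90 g, z up; origin: centre of its foot (15 mm above the table at the start). z 0-32 mm: steel cap, diameter 24 (foot tapered to 19 over 4 mm). Lugs 4.6 mm thick at z 10, along +x and -x, reach 16.5 mm from the axis. z 32-74: white round body, diameter 44, grip here at any yaw. Then the dome. Black stripes on dome and body sides mark the lug line (x).
- lamp_red: Leave alone in its hole: same lamp with a red dome, origin at the centre of its foot.
- lamp_white: Leave alone in its hole: same lamp with a white dome, origin at the centre of its foot.
- block: Fixed wooden block 68 mm (x) by 250 mm (y) by 40 mm high, origin at the centre of its underside. Three holes 36 mm wide, 25 mm deep, at its own y = -88, 0 and +88 mm; one lamp stands upright in each, in any order.
- tester: Fixed tester, origin under its centre, z up: blue plate 140 x 140 x 12 mm, black round housing 64 mm wide, 55 mm high. In its top an aluminium ring, 6 mm thick, bore 27 mm, with two slots 8 mm wide reaching 18 mm from the axis along own +x and -x (yellow marks). On the plate a white mark (own +y) shows where the red pointer starts, green marks (about own +x) where it must come.
- socket (a point): Centre of the mouth, at the top face of the ring, 55 mm above the table; axes as the tester's. A lamp dropped in lightly stops with its foot 11.5 mm below this point, lugs in the slots; from 18.3 mm below, the lugs are clear under the ring and the lamp can turn; fully down is 20 mm below. Once turned, the lugs catch under the ring.
- press (a joint): Travel of the sprung floor in the socket, m: 0 up, 0.0085 fully down (stop). 3 N to start it, 6 N at the stop. The lamp can turn from 0.0068 on.
- twist (a joint): Turn of the sprung rotor with the steel collar and red pointer, rad clockwise from above: 0 at rest, 1.35 at the stop. The lugs drive it with up to 0.13 rad of play, so the lamp turns up to about 1.47 rad. The return spring takes 0.1 N m at 0, 0.22 N m at the stop, and turns the lamp back if let go.
- jar: Bystander: clear jar with a red cap, 60 mm in diameter, 75 mm tall, origin at the centre of its underside.
- screwdriver: Bystander: orange screwdriver, 190 mm long, lying on the table; origin under its middle.
Things that resemble listed ones, but are neither listed nor needed, are in the scene too. What is shaped like the lamp_amber but purple is not meant.

How it is judged:
By the outcome, as a careful person would: the job done as asked, in the order asked, and still so for the second after the job is handed in, while the arm keeps its last pose, push and grip.
It also fails if it takes over 43 s, if anything falls off the work surface, if the arm or the gripper's body presses on something with over 40 N, if the wrist force passes 120 N, or if a joint passes its speed limit or range.

## Robot

A 7-joint arm with a two-finger parallel gripper is mounted at the origin on the work surface. World frame = base frame: x ahead of the robot, y to its left, z up, the work surface at z = 0. Lengths are in m, angles in rad, forces in N, time in s.
With the tool pointing down it reaches from about 0.4 to 0.925 m from the base axis. Payload 5.6 kg.
Tool frame: the origin (TCP) lies at the very end of the fingers, on their centre line; the grasp point (between the pads) lies hold_point_z behind it (hold_point_z is the distance from the TCP to the grasp point, in m); z points along the fingers, y is the line along which they close (so a half turn about z gives the same grasp; the last joint's range is limited). The gripper opens to 85 mm and grips with 20 to 120 N. Pads are 22 mm wide; open, the fingers measure 114 mm over their backs; the gripper's body (76 mm by 85 mm) begins 54 mm behind the grasp point. The pads swing forward as they close: fully open they stand 13 mm farther back than shut.
Start: joints at [-1.19, 0.468, -0.012, 1.603, 0.006, 1.071, -0.056], TCP at [0.267, 0.592, 0.231] pointing down, gripper open.
Joint ranges: [-2.53, 2.53], [-0.31, 2.02], [-1.57, 1.55], [0.28, 2.44], [-1.29, 4.43], [0.15, 1.84], [-2.92, 2.92]. Speed limits (rad/s): [2.57, 2.57, 3.14, 3.14, 3.14, 3.14, 3.14].

## Interface

Orientations are given as a rotation vector (axis times angle).
In Python, from plant import * gives the robot as it stands.
- The arm moves only by the shell command python3 -m crank 'ROWS' [OPENING] [FORCE]. ROWS is JSON, a list of rows, each a list of 2 entries, a list of its own where there are three numbers: the shift along the tool's x, y, z in m, then the turn about the tool's z in rad. In form: [[[x, y, z], roll], ...]. A call has 1 to 12 rows; each row shifts and turns the commanded pose from where the row before left it, along the tool's axes as they then stand; what a row does not reach is not made up. A row lasts 1/10 s, in which the tool goes at most 50 mm and 8.59 degrees, less where a joint would pass 70% of its speed; a pose out of reach is approached as far as the arm can. A call with a gripper value outside its range is refused whole. OPENING is the opening, from -1 (shut) to 1 (fully open), set as the call begins (- or left out, the last holds). The fingers move at their own pace and stop on an object; FORCE is the grip in N (left out, the last holds). Time passes only in rows, so rows that do not move let the fingers close. It gives the time, the measured TCP pose, the force, the opening and the grip force at its end, in the units of the state.
- get_obs(): the state, without advancing time (a new reading comes with each control period).
- grab_frame(name): name is "side" or "top" or "wrist"; returns the picture (480x640x3 uint8, red, green, blue); there is no depth.
- camera_info(name): a dict with "fx", "fy", "cx", "cy" (pixels), "k1" (the pictures are not rectified: a ray, as slopes to the right and down, at radius r is drawn at 1 + k1 r^2 times it, then the intrinsics apply), "rvec" (rotation vector, rad) and "tvec" (3), from world to camera coordinates, as OpenCV has them. Camera axes: x right, y down, z forward; pixel columns grow to the right and rows downward; lengths in m; the calibration is good to about 2 mm. A picture is of the moment at which its call begins: read the wrist's pose just before it. camera_info takes no time and is no camera call; for the wrist camera it gives the pose at the moment of the call.
- close_job(): hands the job in; it is judged then, once.
Trained networks look in the newest picture that a camera, given by its name, has taken for a name from the list of things; names that differ only in an ending like _2 or _b are one class to them, and where a whole thing is asked for, a point or a joint stands for the part that bears it (a point fixed in the world has none). Each returns a list of dicts, best first, with "confidence" (0 to 1); they miss things now and then, are a little off and sometimes report something else, mostly with a low value. They report only what shows in the picture. A call takes as long as a camera call. They do not tell look-alikes from the thing itself.
- recognise(camera, thing): "xy" ([column, row] in pixels, amid what is visible of it).
- silhouettes(camera, thing): "mask" (480x640 bool, what is visible of it) and "xy" ([column, row] in pixels, amid what is visible of it).
- mark_of(camera, thing): "xy" ([column, row] in pixels: a listed point, or the origin of a listed thing).
The state is a dict: "time": time; "qpos": joint angles; "qvel": joint speeds; "effort": joint torques, N m; "ee_pos": TCP position; "tool_rot": TCP orientation; "contact_force": force on the tool from outside, world axes, zero at the start; "wrist_torque": the same for the moment, N m; "finger_gap": finger opening in m; "grasp_force": force on a finger pad.
Only numpy, scipy, OpenCV 4.12 (cv2) and the standard library are available. Lean on these libraries where they do the work, as an engineer would, in place of code of your own. Each camera call takes 0.05 s, during which the arm holds its last target. There are 200 camera calls.

## Working session

There is one attempt and no reset: what is moved stays moved. The work goes in short steps, Python scripts to look and compute and a shell command to move; the robot and the scene stay as the last step left them, time stands still between calls to the robot, and variables do not carry over. Pictures are saved under pics/ and viewed, at most 10 in all, crops included, and the job is handed in when it is done.

```bash
mkdir -p pics
cat > h.py <<'E'
from plant import *
import numpy as np, cv2
from scipy.spatial.transform import Rotation as R
def snap(n,f=None):
    im=grab_frame(n)
    if f: cv2.imwrite('pics/'+f,im[:,:,::-1])
    return im
def ray(n,uv,ci=None):
    c=ci or camera_info(n); M=R.from_rotvec(c['rvec']).as_matrix()
    d=np.array([(uv[0]-c['cx'])/c['fx'],(uv[1]-c['cy'])/c['fy']]); s=d.copy()
    for _ in range(20): s=d/(1+c['k1']*(s@s))
    o=-M.T@np.ravel(c['tvec']); return o,M.T@np.array([s[0],s[1],1])
def atz(n,uv,z,ci=None):
    o,d=ray(n,uv,ci); return o+d*(z-o[2])/d[2]
def proj(n,P,ci=None):
    c=ci or camera_info(n); M=R.from_rotvec(c['rvec']).as_matrix()
    p=np.atleast_2d(P)@M.T+np.ravel(c['tvec']); s=p[:,:2]/p[:,2:]
    s=s*(1+c['k1']*(s**2).sum(1,keepdims=True)); return s*[c['fx'],c['fy']]+[c['cx'],c['cy']]
E
python3 - <<'E'
from h import *
o=get_obs(); print({k:np.round(v,3).tolist() for k,v in o.items()})
import plant; print([x for x in dir(plant) if 'hold' in x], getattr(plant,'hold_point_z',None))
for n in('top','side','wrist'):
    c=camera_info(n); print(n,{k:np.round(v,3).tolist() for k,v in c.items()})
    snap(n,n+'0.png')
    if n=='wrist': continue
    for t,z in(('lamp_amber',.015),('lamp_red',.015),('lamp_white',.015),('block',0),('tester',0),('socket',.055),('jar',0),('screwdriver',0)):
        for d in mark_of(n,t): print(n,t,round(d['confidence'],2),np.round(d['xy'],1),np.round(atz(n,d['xy'],z),3))
E
```

```text
{'time': 0.0, 'qpos': [-1.19, 0.468, -0.012, 1.604, 0.006, 1.071, -0.056], 'qvel': [0.002, 0.001, -0.0, -0.0, 0.001, 0.001, 0.001], 'effort': [-0.0, -53.239, 0.021, -25.131, 0.011, 0.008, 0.0], 'ee_pos': [0.267, 0.592, 0.23], 'tool_rot': [-0.661, -3.071, 0.003], 'contact_force': [-0.069, 0.071, -0.1], 'wrist_torque': [-0.012, 0.036, 0.041], 'grasp_force': 0.0, 'finger_gap': 0.085}
['hold_point_z'] 0.0187
top {'fx': 545.954, 'fy': 545.954, 'cx': 323.947, 'cy': 245.161, 'k1': 0.05, 'rvec': [2.17, -2.194, 0.073], 'tvec': [-0.033, 0.632, 0.991]}
top lamp_amber 0.78 [453.4 283.4] [ 0.558 -0.279  0.015]
top lamp_amber 0.66 [480.8 233.7] [ 0.65  -0.333  0.015]
top lamp_red 0.93 [363.  286.1] [ 0.555 -0.112  0.015]
top lamp_red 0.64 [215.4 319.3] [0.497 0.162 0.015]
top lamp_white 0.84 [408.4 282.2] [ 0.561 -0.196  0.015]
top lamp_white 0.33 [223.4 316.2] [0.502 0.147 0.015]
top block 0.62 [407.5 283.1] [ 0.56  -0.197  0.   ]
top tester 0.9 [221.5 316.5] [0.501 0.154 0.   ]
top socket 0.87 [217.4 316.9] [0.504 0.15  0.055]
top screwdriver 0.78 [213.5 176.9] [0.767 0.17  0.   ]
side {'fx': 454.442, 'fy': 454.442, 'cx': 311.768, 'cy': 239.275, 'k1': -0.109, 'rvec': [2.291, -0.817, 0.333], 'tvec': [-0.531, 0.301, 0.61]}
side lamp_amber 0.73 [431.6 359.8] [ 0.648 -0.346  0.015]
side lamp_amber 0.61 [369.1 361.6] [ 0.569 -0.284  0.015]
side lamp_red 0.83 [288.4 297.7] [ 0.546 -0.109  0.015]
side lamp_white 0.93 [331.6 328.3] [ 0.564 -0.202  0.015]
side block 0.77 [328.2 331.2] [ 0.562 -0.196 -0.   ]
side tester 0.6 [192.7 229.3] [0.503 0.152 0.   ]
side socket 0.61 [185.6 210.4] [0.499 0.152 0.055]
wrist {'fx': 419.107, 'fy': 419.107, 'cx': 316.206, 'cy': 235.338, 'k1': -0.076, 'rvec': [-2.402, -1.55, -0.253], 'tvec': [-0.649, -0.041, 0.381]}
```

View pics/top0.png

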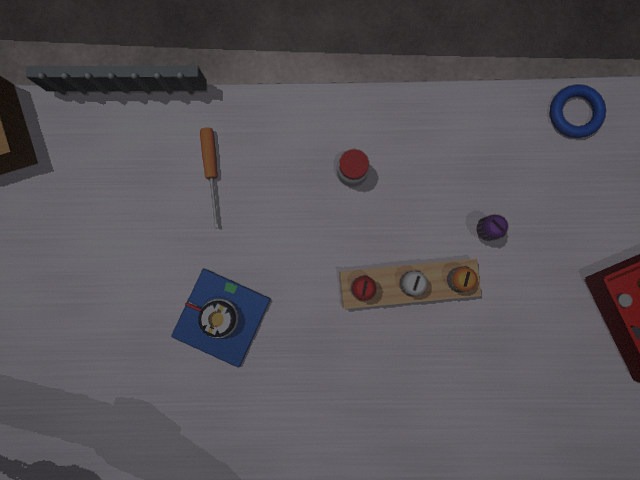

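View pics/side0.png

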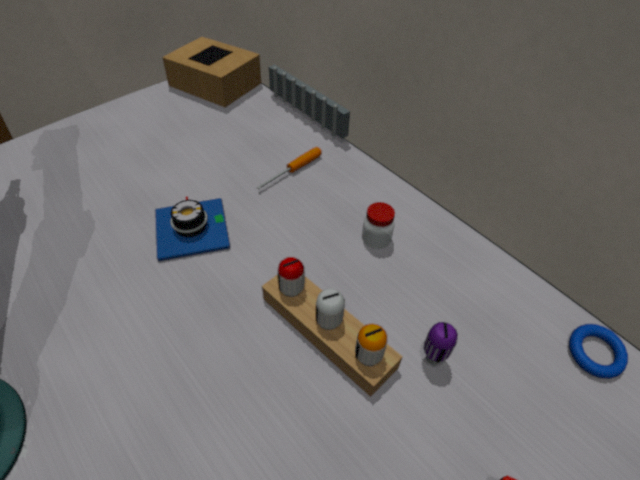

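Top view: the amber lamp sits at the right end of the block (465,280), beside white (415,284) and red (364,288), with the purple decoy at (492,227). The tester is at (220,318), with its pointer at (192,306) and green mark at (231,287). The side view agrees. Next I measure the yaws and pick the lamp position.

Run:
```python
from h import *
im=snap('top'); hsv=cv2.cvtColor(im,cv2.COLOR_RGB2HSV)
# amber: both cams masks
for t in('lamp_amber','tester'):
    for d in silhouettes('top',t):
        m=d['mask']; h=np.median(hsv[m][:,0]); print(t,round(d['confidence'],2),np.round(d['xy'],1),m.sum(),'hue',h)
# plate
m=((hsv[...,0]>100)&(hsv[...,0]<125)&(hsv[...,1]>120)); m[:, 290:]=0; m[:250]=0
ys,xs=np.nonzero(m); c=cv2.convexHull(np.c_[xs,ys].astype(np.float32))[:,0]
W=np.array([atz('top',p,.012)[:2] for p in c]); r=cv2.minAreaRect((W*1000).astype(np.float32)); print('plate rect',r)
# amber dome + stripe
w=im[255:305,435:500]; hw=hsv[255:305,435:500]
a=((hw[...,0]>8)&(hw[...,0]<25)&(hw[...,1]>190)); 
k=cv2.morphologyEx(a.astype(np.uint8),cv2.MORPH_OPEN,np.ones((3,3)));
n,l,s,ce=cv2.connectedComponentsWithStats(k); print(s,ce+[435,255])
def sub(col,z,box,f):
    x0,x1,y0,y1=box; h=hsv[y0:y1,x0:x1]; q=f(h); yy,xx=np.nonzero(q)
    P=np.array([atz('top',(x+x0,y+y0),z)[:2] for x,y in zip(xx,yy)]); return P
for name,box,z in(('stripe',(455,477,268,293),.102),('pointer',(180,206,295,315),.016),('green',(222,242,278,297),.012)):
    f={'stripe':lambda h:h[...,2]<70,'pointer':lambda h:((h[...,0]<8)|(h[...,0]>172))&(h[...,1]>150),'green':lambda h:(h[...,0]>45)&(h[...,0]<80)&(h[...,1]>100)}[name]
    P=sub(0,z,box,f); c=P.mean(0); u,s,v=np.linalg.svd(P-c); print(name,len(P),c,np.degrees(np.arctan2(v[0,1],v[0,0])),s)
big=np.hstack([cv2.resize(im[250:310,430:510],(533,400),interpolation=3)[:, :400],cv2.resize(im[268:368,172:272],(400,400),interpolation=3)])
cv2.imwrite('pics/z1.png',big[:,:,::-1])
```

```text
lamp_amber 0.76 [492.4 231.5] 653 hue 137.0
lamp_amber 0.63 [462.6 281. ] 648 hue 13.0
lamp_amber 0.48 [411.5 283. ] 584 hue 120.0
tester 0.67 [220.6 315. ] 5662 hue 110.0
plate rect ((500.5869140625, 153.22714233398438), (138.1800994873047, 138.48765563964844), 65.03254699707031)
[[   0    0   65   50 3250]] [[467.  279.5]]
stripe 115 [ 0.55702438 -0.27895892] -177.54680367348075 [0.13139479 0.11015592]
pointer 40 [0.52117449 0.20385408] -115.0145889689017 [0.05264065 0.00846982]
green 89 [0.55515927 0.13545817] -111.79706728480393 [0.0549263  0.04144302]
```

View pics/z1.png

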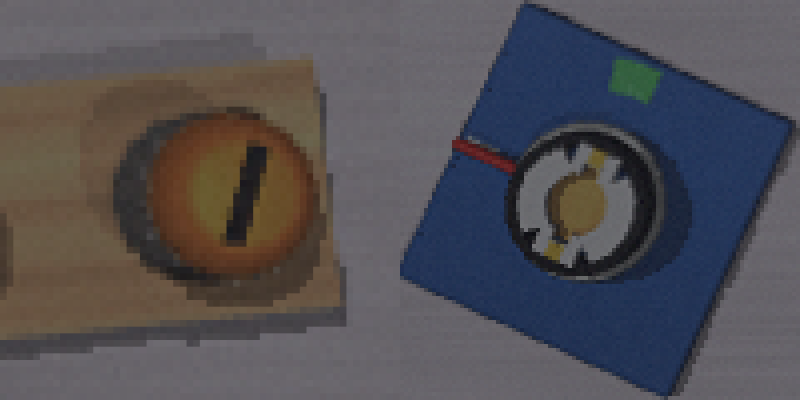

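The crop shows the lamp's stripe from (258,148) to (235,245), a yaw of about -13°. The tester's yellow slot marks are at (597,160) and (555,250), which agrees with the plate yaw of -25°. Now I roll the tool to line up with the world axes and travel towards the lamp.

```bash
python3 -m crank '[[[0,0,0],0.145],[[0,0,0],0.145],[[0,0,0],0.145],[[0,0,0],0.145],[[0,0,0],0.145],[[0,0,0],0.145],[[0,0,0],0.145],[[0,0,0],0.132],[[-0.02,0.008,0],0],[[-0.04,0.014,0],0],[[-0.04,0.014,0],0],[[-0.04,0.014,0],0]]' 1 40; python3 -m crank '[[[-0.04,0.014,0],0],[[-0.04,0.014,0],0],[[-0.04,0.014,0],0],[[-0.04,0.014,0],0],[[-0.04,0.014,0],0],[[-0.04,0.014,0],0],[[-0.04,0.014,0],0],[[-0.04,0.014,0],0],[[-0.04,0.014,0],0],[[-0.04,0.014,0],0],[[-0.04,0.014,0],0],[[-0.04,0.014,0],0]]'
python3 - <<'E'
from h import *
o=get_obs(); print(np.round(o['qpos'],3),o['ee_pos'],R.from_rotvec(o['tool_rot']).as_matrix().round(3))
E
```

```text
time: 2.3
ee_pos: [0.3176, 0.451, 0.2313]
tool_rot: [2.221, 2.222, 0.0]
contact_force: [0.8, -0.5, -0.7]
finger_gap: 0.0854
grasp_force: 0.0
time: 3.5
ee_pos: [0.4857, -0.0291, 0.2317]
tool_rot: [2.221, 2.221, 0.002]
contact_force: [0.9, -0.2, -0.4]
finger_gap: 0.0853
grasp_force: 0.0
[-0.554  0.2    0.623  2.025 -0.143  0.957  0.142] [ 0.48572479 -0.02907001  0.23169042] [[-0.     1.     0.001]
 [ 1.     0.     0.001]
 [ 0.001  0.001 -1.   ]]
```

```bash
python3 -m crank '[[[-0.04,0.012,0],0],[[-0.04,0.012,0],0],[[-0.04,0.012,0],0],[[-0.04,0.012,0],0],[[-0.04,0.012,0],0],[[-0.04,0.012,0],0],[[-0.01,0.004,0],0],[[0,0,0],0],[[0,0,0],0]]'
python3 - <<'E'
from h import *
o=get_obs(); ci=camera_info('wrist'); im=snap('wrist','w1.png'); print(np.round(o['qpos'],3),o['ee_pos'],time:=o['time'])
M=R.from_rotvec(ci['rvec']).as_matrix(); print('cam',-M.T@np.ravel(ci['tvec']),M[2])
for t,z in(('lamp_amber',.015),('lamp_white',.015)):
    for d in mark_of('wrist',t): print(t,round(d['confidence'],2),np.round(d['xy'],1),np.round(atz('wrist',d['xy'],z,ci),4))
for n in('top','side'):
    for d in silhouettes(n,'lamp_amber') if snap(n) is not None else []: print(n,d['xy'],d['confidence'])
E
```

```text
time: 4.4
ee_pos: [0.5612, -0.2761, 0.2309]
tool_rot: [-2.219, -2.221, -0.001]
contact_force: [0.3, 0.6, -0.5]
finger_gap: 0.0858
grasp_force: 0.0
[-0.084  0.482  0.668  1.701 -0.333  1.077  0.69 ] [ 0.56117176 -0.2761036   0.23091457] 4.4
cam [ 0.56112944 -0.19576763  0.37355253] [-5.96682642e-04 -3.16521141e-01 -9.48585268e-01]
lamp_amber 0.81 [320.3 202.5] [ 0.5645 -0.285   0.015 ]
lamp_amber 0.63 [414.4 257.9] [ 0.6515 -0.3373  0.015 ]
lamp_white 0.92 [316.1  97.5] [ 0.5608 -0.1964  0.015 ]
top [484.1, 227.1] 0.96
top [460.7, 277.6] 0.86
side [439.6, 340.0] 0.9
side [371.3, 342.9] 0.55
```

View pics/w1.png

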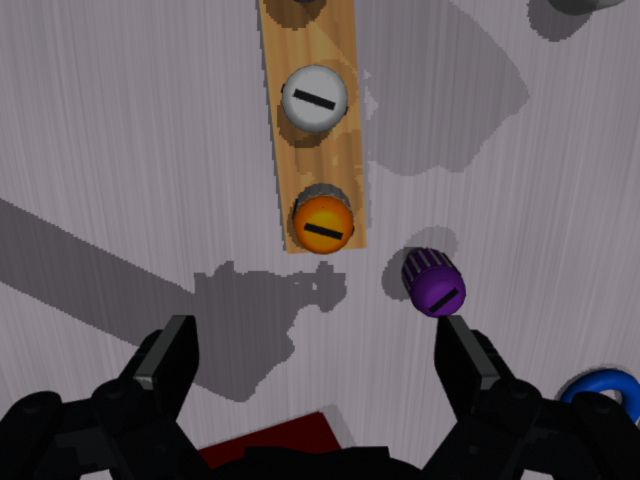

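The wrist view shows the amber lamp in the block's near hole, with its dome at (323,223) and its stripe from (305,227) to (342,237). The purple decoy is separate, at (438,285).

Run:
```python
from h import *
ci=camera_info('wrist'); im=cv2.imread('pics/w1.png')[:,:,::-1]; hsv=cv2.cvtColor(im,cv2.COLOR_RGB2HSV)
def stripe(box):
    x0,x1,y0,y1=box; h=hsv[y0:y1,x0:x1]; yy,xx=np.nonzero(h[...,2]<60)
    m=np.zeros(im.shape[:2],np.uint8); m[yy+y0,xx+x0]=1
    n,l,s,c=cv2.connectedComponentsWithStats(m); i=1+s[1:,4].argmax(); yy,xx=np.nonzero(l==i)
    P=np.array([atz('wrist',p,.104,ci)[:2] for p in zip(xx,yy)]); r=cv2.minAreaRect((P*1000).astype(np.float32)); c=P.mean(0)
    v=np.linalg.svd(P-c)[2][0]; print(len(P),s[i],c.round(4),r,np.degrees(np.arctan2(v[1],v[0])))
stripe((300,350,212,250)); stripe((288,342,80,115))
m=((hsv[...,0]>8)&(hsv[...,0]<22)&(hsv[...,1]>235)).astype(np.uint8); m[:190]=0;m[256:]=0;m[:,:285]=0;m[:,365:]=0
n,l,s,c=cv2.connectedComponentsWithStats(m); print(s[1:],c[1:])
# predicted outline for lamp at several positions
for P in([.5645,-.285],[.5645,-.282],[.566,-.283]):
    a=np.linspace(0,2*np.pi,60); ring=np.c_[P[0]+.022*np.cos(a),P[1]+.022*np.sin(a),0*a+.089]
    q=proj('wrist',ring,ci); print(P,q.min(0),q.max(0),proj('wrist',[[*P,.105]],ci))
```

```text
248 [305 223  37  16 248] [ 0.5659 -0.2834] ((566.0469360351562, -283.5074768066406), (4.765234470367432, 25.44101333618164), 73.36473846435547) -16.723757112741442
322 [294  89  41  21 322] [ 0.56   -0.1979] ((560.0156860351562, -197.9203643798828), (4.5983567237854, 25.693286895751953), 71.57569885253906) -18.535384846276976
[[ 294  196   59   58 2249]] [[322.83681636 223.98666074]]
[0.5645, -0.285] [289.66897382 196.44564527] [351.39166526 255.40455049] [[320.77495253 233.64865112]]
[0.5645, -0.282] [289.58645725 192.22511149] [351.50412003 251.55474209] [[320.79167734 229.42181096]]
[0.566, -0.283] [291.72489241 193.63559128] [353.57272765 252.8408458 ] [[323.00925494 230.83426015]]
```

```bash
python3 -m crank '[[[-0.0075,0.005,0],0],[[0,0,0.03],0],[[0,0,0.03],0],[[0,0,0.03],0],[[0,0,0.03],0],[[0,0,0.03],0],[[0,0,0.02],0],[[0,0,0.014],0],[[0,0,0],0]]' 1 40; python3 -m crank '[[[0,0,0],0],[[0,0,0],0],[[0,0,0],0],[[0,0,0],0],[[0,0,0],0],[[0,0,0],0],[[0,0,0],0],[[0,0,0],0],[[0,0,0],0],[[0,0,0],0]]' -1 40
```

```text
time: 5.65
ee_pos: [0.5653, -0.2848, 0.0454]
tool_rot: [-2.22, -2.219, 0.002]
contact_force: [-0.6, 0.3, 0.3]
finger_gap: 0.0855
grasp_force: 0.0
time: 6.65
ee_pos: [0.5669, -0.2855, 0.0487]
tool_rot: [2.22, 2.22, 0.001]
contact_force: [-2.1, 1.0, 6.5]
finger_gap: 0.0432
grasp_force: 39.9
```

```bash
python3 -m crank '[[[0,0,0],0],[[0,0,-0.01],0],[[0,0,-0.02],0],[[0,0,-0.03],0],[[0,0,-0.03],0],[[0,0,-0.03],0],[[0,0,-0.02],0],[[0,0,0],0],[[0,0,0],0]]' -1 60
python3 - <<'E'
from h import *
o=get_obs(); ci=camera_info('wrist'); im=snap('wrist','w2.png'); print(np.round(o['qpos'],3),o['ee_pos'],o['contact_force'],o['time'])
print(mark_of('wrist','lamp_amber'))
E
```

```text
time: 7.55
ee_pos: [0.5662, -0.2846, 0.1873]
tool_rot: [-2.221, -2.222, -0.001]
contact_force: [0.3, -0.3, -2.4]
finger_gap: 0.043
grasp_force: 61.7
[-0.052  0.544  0.646  1.718 -0.378  1.007  0.73 ] [ 0.56617867 -0.28458349  0.18727036] [ 0.3127142  -0.26474524 -2.42893405] 7.55
[{'xy': [317.3, 274.4], 'confidence': 0.8}, {'xy': [421.0, 267.5], 'confidence': 0.65}]
```

View pics/w2.png

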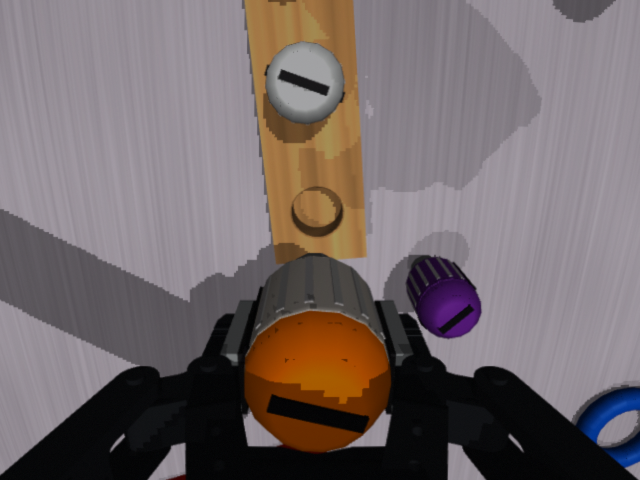

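The lamp is held between the pads, its hole is empty, and the stripe runs from (268,404) to (367,424). Next I measure the lamp's offset and yaw in the grip, and the moves to the tester.

Run:
```python
from h import *
o=get_obs(); ci=camera_info('wrist'); im=cv2.imread('pics/w2.png')[:,:,::-1]; hsv=cv2.cvtColor(im,cv2.COLOR_RGB2HSV)
m=np.zeros((480,640),np.uint8); m[390:436,258:378]=(hsv[390:436,258:378,2]<45)
n,l,s,c=cv2.connectedComponentsWithStats(m); i=1+s[1:,4].argmax(); print(s[i]); yy,xx=np.nonzero(l==i)
# fit on spherical-ish dome: stripe lies in vertical plane through axis; project pixels to dome (ellipsoid r22 x h16, centred at z_top-.016)
tcp=o['ee_pos']; zt=.187+.056
def dome(p,c0):
    oo,d=ray('wrist',p,ci); S=np.array([1/.022,1/.022,1/.016]); a=(oo-c0)*S; b=d*S
    A=b@b;B=a@b;C=a@a-1; D=B*B-A*C
    return oo+d*(-B-np.sqrt(D))/A if D>0 else None
c0=np.array([tcp[0],tcp[1],zt-.016])
for _ in range(10):
    P=np.array([q for p in zip(xx,yy) if (q:=dome(p,c0)) is not None]); r=cv2.minAreaRect((P[:,:2]*1000).astype(np.float32)); c0[:2]=np.array(r[0])/1000
v=np.linalg.svd(P[:,:2]-P[:,:2].mean(0))[2][0]
print('dome fit',c0,r,np.degrees(np.arctan2(v[1],v[0])),'rel tcp',c0-tcp)
P=np.array([atz('wrist',p,zt-.002,ci)[:2] for p in zip(xx,yy)]); r=cv2.minAreaRect((P*1000).astype(np.float32)); print('flat',r)
a=np.linspace(0,2*np.pi,60)
for dy in(-.002,0,.002):
    q=proj('wrist',np.c_[tcp[0]+.022*np.cos(a),tcp[1]+dy+.022*np.sin(a),0*a+zt-.016],ci); print('ring',dy,q.min(0),q.max(0))
od=((hsv[...,0]>5)&(hsv[...,0]<22)&(hsv[...,1]>200)); od[:300]=0; ys,xs=np.nonzero(od); print('dome bbox',np.percentile(xs,[.3,99.7]),np.percentile(ys,[.3,99.7]))
print('ee',[ (grab_frame('top') is not None) and np.round(get_obs()['ee_pos'],4).tolist() for _ in range(4)])
```

```text
[ 267  394  102   39 1752]
dome fit [ 0.56633313 -0.28257007  0.227     ] ((566.3331298828125, -282.570068359375), (8.320115089416504, 27.04300308227539), 74.34771728515625) -15.041905814678405 rel tcp [0.00082543 0.00175341 0.04111603]
flat ((565.9678344726562, -282.41748046875), (6.021151065826416, 26.541479110717773), 74.22593688964844)
ring -0.002 [241.86346229 326.11644522] [390.78841049 447.38028465]
ring 0 [241.41485517 319.7581939 ] [391.22812508 442.57487539]
ring 0.002 [240.9631812  313.32008257] [391.67077427 437.70729719]
dome bbox [245. 389.] [313. 450.]
ee [[0.5655, -0.2844, 0.1858], [0.5656, -0.2846, 0.1859], [0.5657, -0.2847, 0.186], [0.5658, -0.2848, 0.1862]]
```

```bash
python3 -m crank '[[[0.02,-0.003,0],0],[[0.04,-0.006,0],0],[[0.04,-0.006,0],0],[[0.04,-0.006,0],0],[[0.04,-0.006,0],0],[[0.04,-0.006,0],0],[[0.04,-0.006,0],0],[[0.04,-0.006,0],0],[[0.04,-0.006,0],0],[[0.04,-0.006,0],0],[[0.035,-0.006,0],0],[[0.02,-0.0045,0],0]]' ; python3 -m crank '[[[0,0,0],0.08],[[0,0,0],0.08],[[0.0015,0,0],0],[[0,0,0],0],[[0,0,0],0]]'
python3 - <<'E'
from h import *
ci=camera_info('wrist'); im=snap('wrist','w3.png')
E=np.array([(get_obs()['ee_pos'],get_obs()['tool_rot'],snap('wrist') is None)[:2] for _ in range(3)]); e=E[:,0].mean(0)
o=get_obs(); T=R.from_rotvec(o['tool_rot']).as_matrix(); print(o['time'],o['qpos'].round(3) if hasattr(o['qpos'],'round') else np.round(o['qpos'],3),e,'tool y az',np.degrees(np.arctan2(T[1,1],T[0,1])))
for t,z in(('socket',.055),('tester',0)):
    for d in mark_of('wrist',t): print(t,round(d['confidence'],2),np.round(d['xy'],1),np.round(atz('wrist',d['xy'],z,ci),4))
E
```

```text
time: 9.05
ee_pos: [0.4979, 0.1533, 0.1869]
tool_rot: [-2.217, -2.225, 0.0]
contact_force: [-0.8, 0.7, -1.8]
finger_gap: 0.0433
grasp_force: 61.7
time: 9.55
ee_pos: [0.499, 0.1513, 0.1872]
tool_rot: [-2.391, -2.038, 0.0]
contact_force: [-0.6, 0.3, -2.2]
finger_gap: 0.0431
grasp_force: 61.7
9.75 [-0.878  0.339  0.632  1.99  -0.256  0.89  -0.271] [0.49909351 0.1512299  0.18725489] tool y az -9.168258470592836
socket 0.84 [318.2 221.7] [0.5002 0.1493 0.055 ]
tester 0.65 [317.6 198.2] [0.5005 0.1526 0.    ]
```

View pics/w3.png

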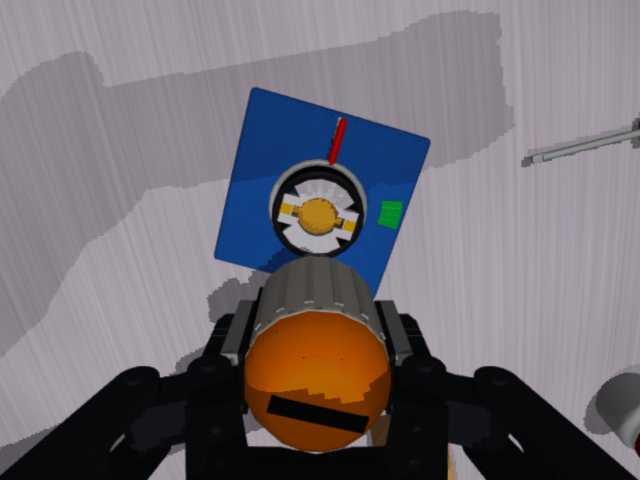

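The wrist view shows the socket at about (318,217), yellow marks at (287,209) and (349,226), the pointer at the white mark, and the green marks at (390,214).

Run:
```python
from h import *
ci=camera_info('wrist'); im=cv2.imread('pics/w3.png')[:,:,::-1]; hsv=cv2.cvtColor(im,cv2.COLOR_RGB2HSV)
z=.055
y=((hsv[...,0]>18)&(hsv[...,0]<32)&(hsv[...,1]>150)&(hsv[...,2]>170)).astype(np.uint8); y[:190]=0;y[250:]=0;y[:,:270]=0;y[:,370:]=0
n,l,s,c=cv2.connectedComponentsWithStats(y)
Y=[]
for i in range(1,n):
    if s[i,4]>25: p=atz('wrist',c[i],z,ci); print('yellow',s[i],c[i].round(1),p.round(4)); Y.append(p)
# dark annulus of housing top (inner edge of ring ~ white ring outline)
wr=((hsv[...,1]<60)&(hsv[...,2]>120)|(y>0)).astype(np.uint8); box=np.zeros_like(wr); cv2.circle(box,(318,216),44,1,-1); wr&=box
dk=((hsv[...,2]<60)).astype(np.uint8)&0+((hsv[...,2]<60)).astype(np.uint8); b2=np.zeros_like(dk); cv2.circle(b2,(318,213),52,1,-1); dk&=b2; dk[254:]=0
n,l,s,c=cv2.connectedComponentsWithStats(dk); i=1+s[1:,4].argmax(); print(s[i]); ys,xs=np.nonzero(l==i)
h=cv2.convexHull(np.c_[xs,ys].astype(np.float32))[:,0]; W=np.array([atz('wrist',p,z,ci)[:2] for p in h]); print('housing',cv2.minEnclosingCircle((W*1000).astype(np.float32)),cv2.fitEllipse((W*1000).astype(np.float32)))
w=np.array([atz('wrist',p,z,ci)[:2] for p in zip(*np.nonzero(wr)[::-1])]); print('ring',cv2.minEnclosingCircle((w*1000).astype(np.float32)))
bl=((hsv[...,0]>100)&(hsv[...,0]<125)&(hsv[...,1]>120)).astype(np.uint8); bl[260:]=0; ys,xs=np.nonzero(bl); 
for name,pts in(('left',[(254,89),(216,257)]),('top',[(254,89),(430,137)])):
    a,b=[atz('wrist',p,.012,ci) for p in pts]; d=b-a; print(name,a[:2].round(4),b[:2].round(4),np.linalg.norm(d).round(4),np.degrees(np.arctan2(d[1],d[0])).round(1))
m=np.zeros((480,640),np.uint8); m[390:436,258:378]=(hsv[390:436,258:378,2]<45)
n,l,s,c=cv2.connectedComponentsWithStats(m); i=1+s[1:,4].argmax(); ys,xs=np.nonzero(l==i)
P=np.array([atz('wrist',p,.241,ci)[:2] for p in zip(xs,ys)]); print('stripe',cv2.minAreaRect((P*1000).astype(np.float32)))
cv2.imwrite('pics/z2.png',cv2.resize(im[150:270,250:410],(800,600),interpolation=2)[:,:,::-1])
```

```text
yellow [299 199  36  27 635] [317.6 212.6] [0.5008 0.1557 0.055 ]
yellow [281 203  11  11  90] [285.8 208.4] [0.48   0.1621 0.055 ]
yellow [344 221  11  11  81] [348.6 225.7] [0.5204 0.1431 0.055 ]
[ 272  165   92   89 2136]
housing ((500.0404052734375, 155.1964874267578), 33.10560989379883) ((500.4698486328125, 154.5328369140625), (62.09635543823242, 67.00485229492188), 167.551025390625)
ring ((500.5744323730469, 152.79861450195312), 27.37103271484375)
left [0.4685 0.243 ] [0.4111 0.1203] 0.1355 -115.1
top [0.4685 0.243 ] [0.5915 0.1886] 0.1345 -23.9
stripe ((499.7008972167969, 151.7684783935547), (6.031187057495117, 26.91946792602539), 64.89845275878906)
```

View pics/z2.png

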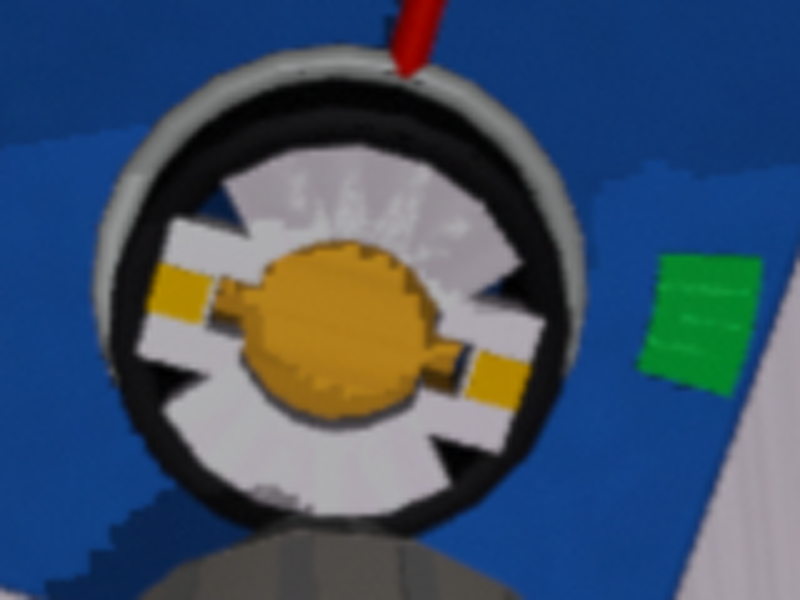

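Lug line and slots agree (-25.1° against -25.2°), and the positional error is under 1 mm. I descend, slowly near the mouth.

```bash
python3 -m crank '[[[0.0005,0.0007,0],0],[[0,0,0.02],0],[[0,0,0.03],0],[[0,0,0.03],0],[[0,0,0.013],0],[[0,0,0],0]]'; python3 -m crank '[[[0,0,0.003],0],[[0,0,0.003],0],[[0,0,0.003],0],[[0,0,0.003],0],[[0,0,0],0],[[0,0,0],0]]'
```

```text
time: 10.45
ee_pos: [0.4988, 0.1513, 0.0928]
tool_rot: [-2.392, -2.036, 0.006]
contact_force: [0.5, -0.6, -0.8]
finger_gap: 0.043
grasp_force: 61.7
time: 11.05
ee_pos: [0.5003, 0.1513, 0.0825]
tool_rot: [2.392, 2.035, 0.001]
contact_force: [1.7, -3.1, -0.8]
finger_gap: 0.0427
grasp_force: 62.1
```

```bash
python3 -m crank '[[[0,0,0.002],0],[[0,0,0.002],0],[[0,0,0.002],0],[[0,0,0],0],[[0,0,0],0]]'; python3 -m crank '[[[0,0,0.002],0],[[0,0,0.002],0],[[0,0,0],0],[[0,0,0],0]]'
```

```text
time: 11.55
ee_pos: [0.5001, 0.1514, 0.0762]
tool_rot: [2.392, 2.036, 0.0]
contact_force: [2.2, -4.3, 0.6]
finger_gap: 0.0425
grasp_force: 62.0
time: 11.95
ee_pos: [0.5001, 0.1514, 0.0725]
tool_rot: [2.392, 2.036, 0.0]
contact_force: [0.9, -5.8, 2.9]
finger_gap: 0.0431
grasp_force: 62.2
```

```bash
python3 -m crank '[[[-0.001,0,0.001],0],[[0,0,0.001],0],[[0,0,0.001],0],[[0,0,0],0],[[0,0,0],0]]'; python3 -m crank '[[[0,0,0.001],0],[[0,0,0],0],[[0,0,0],0]]'
python3 - <<'E'
from h import *
snap('wrist','w4.png'); o=get_obs(); print(o['ee_pos'],o['contact_force'],o['wrist_torque'])
E
```

```text
time: 12.45
ee_pos: [0.5001, 0.1512, 0.0697]
tool_rot: [-2.392, -2.037, -0.002]
contact_force: [0.8, -3.2, 5.5]
finger_gap: 0.043
grasp_force: 62.2
time: 12.75
ee_pos: [0.5, 0.1512, 0.0687]
tool_rot: [-2.392, -2.037, -0.002]
contact_force: [1.5, -3.5, 4.9]
finger_gap: 0.0428
grasp_force: 62.2
[0.50006102 0.15121284 0.06866851] [ 0.46168957 -2.96134753  5.44916601] [-0.77859634 -0.27324987 -0.00579702]
```

View pics/w4.png

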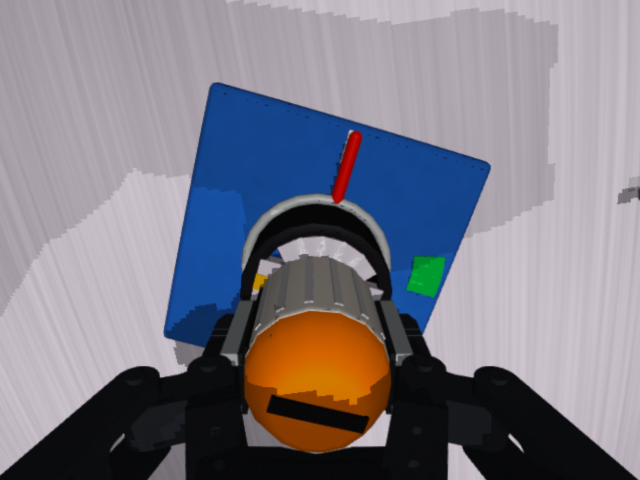

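The lamp is in the socket with its lugs in the slots, and the pointer is still at its start at (345,165). I press on to the stop.

```bash
python3 -m crank '[[[-0.0005,0,0.0015],0],[[0,0,0],0],[[0,0,0],0]]'; python3 -m crank '[[[0,0,0.001],0],[[0,0,0],0],[[0,0,0],0]]'
```

```text
time: 13.1
ee_pos: [0.5002, 0.1512, 0.0684]
tool_rot: [-2.391, -2.036, -0.003]
contact_force: [-2.7, -3.1, 17.8]
finger_gap: 0.0426
grasp_force: 64.0
time: 13.4
ee_pos: [0.5002, 0.1513, 0.0682]
tool_rot: [-2.39, -2.036, -0.004]
contact_force: [-5.7, -4.6, 26.8]
finger_gap: 0.043
grasp_force: 64.9
```

```bash
python3 -m crank '[[[0,0,-0.0005],0],[[0,0,0],0.06],[[0,0,0],0.12],[[0,0,0],0.12],[[0,0,0],0.12],[[0,0,0],0.12],[[0,0,0],0.06],[[0,0,0],0],[[0,0,0],0]]' -1 80
python3 -c "
from h import *
o=get_obs();print(o['contact_force'],o['wrist_torque'],np.round(o['qpos'],3))"
```

```text
time: 14.3
ee_pos: [0.499, 0.1518, 0.0683]
tool_rot: [-2.882, -1.239, 0.001]
contact_force: [-9.0, -2.2, 27.7]
finger_gap: 0.0425
grasp_force: 78.5
[-9.00319707 -2.24191466 27.74114168] [-0.61877489  1.86500139  0.14636871] [-0.886  0.571  0.671  2.062 -0.561  0.694 -0.605]
```

```bash
python3 -m crank '[[[-0.0007,-0.0007,-0.0004],0],[[0,0,0],0.08],[[0,0,0],0.12],[[0,0,0],0.12],[[0,0,0],0.12],[[0,0,0],0.06],[[0,0,0],0],[[0,0,0],0]]'
python3 -c "
from h import *
o=get_obs();print(o['contact_force'],o['wrist_torque'],np.round(o['qpos'],3))"
```

```text
time: 15.1
ee_pos: [0.498, 0.1528, 0.0683]
tool_rot: [-3.098, -0.489, 0.002]
contact_force: [-7.1, -0.1, 26.2]
finger_gap: 0.0428
grasp_force: 78.8
[-7.12670567 -0.1127858  26.18786803] [0.02234926 1.61330183 0.14064441] [-0.978  0.615  0.798  2.069 -0.672  0.735 -1.005]
```

```bash
python3 -m crank '[[[-0.0006,-0.0002,0],0],[[0,0,0],0.08],[[0,0,0],0.12],[[0,0,0],0.1],[[0,0,0],0.06],[[0,0,0],0],[[0,0,0],0]]'
python3 - <<'E'
from h import *
im=snap('wrist','w5.png'); o=get_obs();print(o['ee_pos'],o['contact_force'],o['wrist_torque'],np.round(o['qpos'],3),o['tool_rot'])
t=snap('top'); s=snap('side')
cv2.imwrite('pics/z3.png',np.vstack([np.hstack([cv2.resize(t[268:368,162:282],(400,300),interpolation=2),cv2.resize(s[170:270,130:250],(400,300),interpolation=2)]),cv2.resize(im,(800,600))[300-20:580,:][:300]])[:,:,::-1])
E
```

```text
time: 15.8
ee_pos: [0.4974, 0.154, 0.0683]
tool_rot: [-3.134, 0.072, 0.004]
contact_force: [-7.3, 3.3, 26.0]
finger_gap: 0.0425
grasp_force: 78.8
[0.49741264 0.15402891 0.06831915] [-6.78008599  3.07008888 25.41159644] [0.65592    1.63954461 0.23347344] [-1.039  0.653  0.885  2.073 -0.752  0.772 -1.295] [-3.13426997  0.07213347  0.00368998]
```

View pics/w5.png

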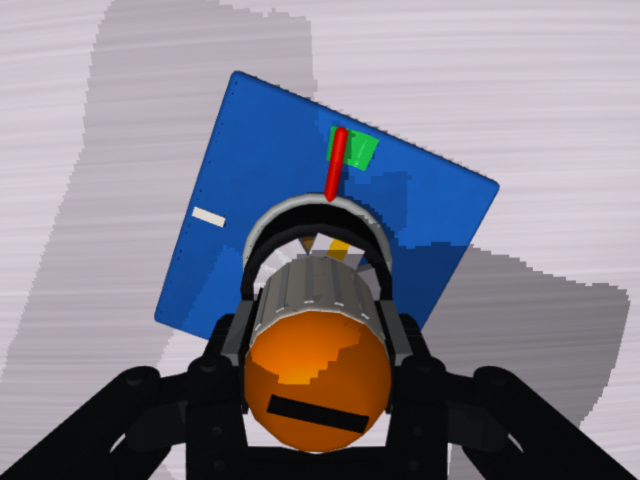

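The pointer at (337,160) has reached the near edge of the green marks, and about 1.46 rad has been turned. I turn on to the stop.

```bash
python3 -m crank '[[[-0.0004,0.0004,0],0.04],[[0,0,0],0.04],[[0,0,0],0],[[0,0,0],0]]'
python3 -c "
from h import *
o=get_obs();print(o['contact_force'],o['wrist_torque'],o['tool_rot'])"
python3 -m crank '[[[0,0,0],0.04],[[0,0,0],0.04],[[0,0,0],0],[[0,0,0],0]]'
python3 - <<'E'
from h import *
ci=camera_info('wrist');im=snap('wrist','w6.png'); o=get_obs();print(o['ee_pos'],o['contact_force'],o['wrist_torque'],o['tool_rot'])
hsv=cv2.cvtColor(im,cv2.COLOR_RGB2HSV); m=((hsv[...,0]<8)|(hsv[...,0]>172))&(hsv[...,1]>170)&(hsv[...,2]>80); m[:100]=0;m[215:]=0
ys,xs=np.nonzero(m); P=np.array([atz('wrist',p,.016,ci)[:2] for p in zip(xs,ys)]); v=np.linalg.svd(P-P.mean(0))[2][0]; print(len(P),P.mean(0),'pointer az',np.degrees(np.arctan2(v[1],v[0])),'from socket',np.degrees(np.arctan2(*(P.mean(0)-[.5004,.1528])[::-1])))
E
```

```text
time: 16.35
ee_pos: [0.4969, 0.1546, 0.0684]
tool_rot: [-3.128, 0.195, 0.005]
contact_force: [-7.8, 4.9, 26.2]
finger_gap: 0.0427
grasp_force: 78.9
[-7.81205699  4.9394282  26.20542764] [1.11538709 1.73025956 0.40149997] [-3.12784344  0.19546233  0.00495835]
time: 16.75
ee_pos: [0.496, 0.1554, 0.0683]
tool_rot: [-3.116, 0.32, 0.009]
contact_force: [-9.9, 7.0, 29.0]
finger_gap: 0.0427
grasp_force: 79.5
[0.49602932 0.15547683 0.06831949] [-10.23155324   7.05081436  28.2680359 ] [1.62407075 2.28493529 0.22863613] [-3.11615327  0.3201823   0.00876965]
886 [0.54881178 0.14254258] pointer az 167.84255458755075 from socket -11.962826315540442
```

View pics/w6.png

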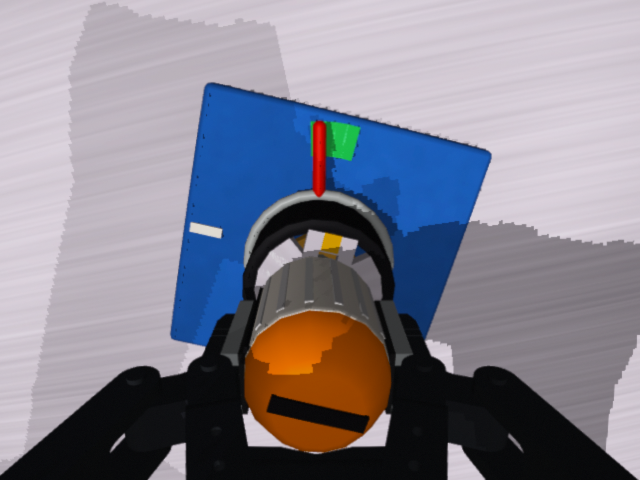

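The pointer is at the stop: its azimuth is -12°, which is 77° from the start mark. I've over-turned slightly and the side load is about 12 N, so I ease back 0.06 rad and check that the pointer stays.

```bash
cat > chk.py <<'E'
from h import *
def az(f):
    ci=camera_info('wrist'); im=cv2.imread('pics/'+f)[:,:,::-1] if ci is None else snap('wrist',f)
    hsv=cv2.cvtColor(im,cv2.COLOR_RGB2HSV); m=((hsv[...,0]<8)|(hsv[...,0]>172))&(hsv[...,1]>170)&(hsv[...,2]>80); m[:100]=0;m[215:]=0
    ys,xs=np.nonzero(m); P=np.array([atz('wrist',p,.016,ci)[:2] for p in zip(xs,ys)]); v=np.linalg.svd(P-P.mean(0))[2][0]
    o=get_obs(); T=R.from_rotvec(o['tool_rot']).as_matrix()
    print('pointer',np.degrees(np.arctan2(v[1],v[0])),np.degrees(np.arctan2(*(P.mean(0)-[.5004,.1528])[::-1])),'tool x az',np.degrees(np.arctan2(T[1,0],T[0,0])),'tilt',T[:2,2].round(4),o['ee_pos'].round(4),o['contact_force'].round(1),o['wrist_torque'].round(2))
import sys; az(sys.argv[1])
E
python3 -m crank '[[[0,0,0],-0.03],[[0,0,0],-0.03],[[0,0,0],0],[[0,0,0],0]]' | head -1; python3 chk.py w7.png
python3 -m crank '[[[0.0005,0.0005,0],0],[[0.0005,0.0005,0],0],[[0,0,0],0],[[0,0,0],0]]'|head -1; python3 chk.py w8.png
```

```text
time: 17.2
pointer 171.16578608309368 -8.570440729361874 tool x az -8.307107983372655 tilt [-0.0048  0.0093] [0.4959 0.1552 0.0683] [-9.7  6.3 27.8] [1.44 2.35 0.19]
time: 17.65
pointer 171.29013218861914 -8.489937075090413 tool x az -8.261152291433342 tilt [-0.0064  0.0108] [0.4961 0.1551 0.0683] [-12.2   8.6  31.1] [1.94 2.8  0.21]
```

```bash
python3 -m crank '[[[-0.001,-0.0005,0],0],[[-0.001,-0.0005,0],0],[[-0.001,-0.0005,0],0],[[0,0,0],0],[[0,0,0],0]]' | head -1; python3 chk.py w9.png
python3 -m crank '[[[0,0,0],0.03],[[0,0,0],0.03],[[0,0,0],0],[[0,0,0],0]]'|head -1; python3 chk.py w10.png
python3 -m crank '[[[0,0,0],0.02],[[0,0,0],0.02],[[0,0,0],0],[[0,0,0],0]]'|head -1; python3 chk.py w11.png
```

```text
time: 18.2
pointer 171.19343423012515 -8.567839049770276 tool x az -8.350296468779801 tilt [-0.0012  0.0079] [0.4956 0.1554 0.0684] [-5.8  4.7 23.9] [1.13 1.3  0.24]
time: 18.65
pointer 168.14758146416006 -11.904649185364741 tool x az -11.765406489632927 tilt [-0.0013  0.0081] [0.4956 0.1556 0.0684] [-5.6  5.6 22.7] [1.29 1.34 0.29]
time: 19.1
pointer 167.34466076386693 -12.35414389343149 tool x az -13.998577751008659 tilt [-0.0016  0.0083] [0.4955 0.1558 0.0684] [-5.3  5.  24.1] [1.41 1.41 0.54]
```

The pointer stopped at -12.4° while the torque jumped to 0.54 N m, so this is the rotor stop, and the push of about 24 N keeps the lamp fully down. I check that it holds, then hand in.

```bash
python3 -m crank '[[[0,0,0],0],[[0,0,0],0],[[0,0,0],0],[[0,0,0],0],[[0,0,0],0],[[0,0,0],0]]'; python3 chk.py w12.png; python3 -c "
from plant import *
print(close_job())"
```

```text
time: 19.75
ee_pos: [0.4955, 0.1558, 0.0684]
tool_rot: [-3.11, 0.382, 0.004]
contact_force: [-5.7, 4.5, 23.7]
finger_gap: 0.0424
grasp_force: 78.9
pointer 167.3503950996512 -12.344737426406942 tool x az -13.995689568071649 tilt [-0.0016  0.0084] [0.4955 0.1558 0.0684] [-6.4  5.4 25. ] [1.36 1.38 0.53]
the job is handed in; nothing more can be done
None
```

The amber lamp is in the tester, still gripped, held fully down (about 24 N) and turned to the stop with the pointer on the green marks; I handed the job in at about 20 s, and the arm never went near the other lamps, the jar or the screwdriver.

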